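Lay out the counter for the shift handover

TASK

Lay out the counter for the shift handover. Stand the three coin rolls upright on the red receipt book, in a straight row along the middle of its length: the silver-grey one at the centre of the book, the yellow one to its left and the copper-brown one to its right as seen from the robot, each about 3 cm clear of the silver one. Lay the packet of pass cards flat at the centre of the green register with the black gate remote lying flat on top of it, centred on the packet, and leave the padlock and the staple carton where they are.

Things in the scene. Friction and masses are not known exactly. Their poses are not given: they have to be found in the camera images.
- roll_yellow_mid (a point): yellow paper-wrapped coin roll, a cylinder 26 mm in diameter and 50 mm tall, standing on end, loose (0.11 kg); this point is its centre, 25 mm above its underside, z up its axis
- roll_silver_mid (a point): silver-grey paper-wrapped coin roll, a cylinder 26 mm in diameter and 50 mm tall, standing on end, loose (0.13 kg); this point is its centre, 25 mm above its underside, z up its axis
- roll_copper_mid (a point): copper-brown paper-wrapped coin roll, a cylinder 26 mm in diameter and 50 mm tall, standing on end, loose (0.15 kg); this point is its centre, 25 mm above its underside, z up its axis
- pass_cards_mid (a point): packet of pass cards, a flat pink box with a green band, 44 x 60 x 10 mm, loose, lying flat; this point is its centre, 5 mm above its underside; x along the 44 mm side, y along the 60 mm side, z up
- gate_remote_mid (a point): black gate remote with a small key ring, on the counter (a like one far off on the window sill is not meant), 26 mm wide (x), 64 mm long with the ring (y), 13 mm thick, loose, lying flat; this point is its centre, 6.5 mm above its underside; the solid body reaches 29 mm from it towards +y and 23 mm towards -y (the ring beyond lies at the -y end); z up
- padlock_mid (a point): brass padlock lying flat, 62 x 40 x 14 mm, loose, not part of the job; this point is its centre, 7 mm up; x along the 62 mm, the shackle at the +x end
- staple_box_mid (a point): white carton of staples with a blue band, 40 (x) x 62 (y) x 18 mm, loose, not part of the job; this point is its centre, 9 mm up
- receipts_top (a point): red receipt book with a white label, lying closed on the counter, does not move, 160 mm long (x) by 110 mm wide (y), 13 mm thick; this point is the centre of its top cover, 13 mm above the counter; its x axis runs along its length and points roughly to the robot's left (within about 15 degrees), z up
- register_top (a point): green register, a closed hardback book lying flat on the counter, does not move, 200 mm (x) by 149 mm (y), 12 mm thick; this point is the centre of its top cover, 12 mm above the counter, z up
There are look-alikes about, which are no part of the job. Leave any purple look-alike of the part that bears roll_yellow_mid alone.

How it is judged (in metres and radians):
At the end, for the whole second after the job is handed in: Rolls upright on the receipt book, within 13 mm of its lengthwise centre line, silver within 13 mm of its centre, yellow left and copper right of it, 43 to 69 mm between centres; cards flat within 15 mm of the register's centre, remote flat on them within 13 mm of theirs; all at rest (angle between each of roll_yellow_mid, roll_silver_mid, roll_copper_mid, pass_cards_mid's own z axis and vertical below 0.1 rad and z of roll_yellow_mid in the frame of receipts_top between 0.02 and 0.03 m and y of roll_yellow_mid in the frame of receipts_top between -0.013 and 0.013 m and z of roll_silver_mid in the frame of receipts_top between 0.02 and 0.03 m and y of roll_silver_mid in the frame of receipts_top between -0.013 and 0.013 m and z of roll_copper_mid in the frame of receipts_top between 0.02 and 0.03 m and y of roll_copper_mid in the frame of receipts_top between -0.013 and 0.013 m and x of roll_silver_mid in the frame of receipts_top between -0.013 and 0.013 m and x of roll_yellow_mid in the frame of receipts_top above 0.03 m and x of roll_copper_mid in the frame of receipts_top below -0.03 m and horizontal distance between roll_yellow_mid and roll_silver_mid between 0.043 and 0.069 m and horizontal distance between roll_copper_mid and roll_silver_mid between 0.043 and 0.069 m and horizontal distance between pass_cards_mid and register_top below 0.015 m and z of pass_cards_mid in the frame of register_top between 0.002 and 0.008 m and horizontal distance between gate_remote_mid and pass_cards_mid below 0.013 m and z of gate_remote_mid in the frame of pass_cards_mid between 0.008 and 0.0155 m and angle between gate_remote_mid's own z axis and vertical below 0.12 rad and linear speed of each of roll_yellow, roll_silver, roll_copper, pass_cards, gate_remote below 0.02 m/s); the robot touches nothing.
It fails at once if the padlock is moved by more than 20 mm (distance of padlock_mid from where it was at the start of the episode above 0.02 m).
It fails at once if the staple carton is moved by more than 20 mm (distance of staple_box_mid from where it was at the start of the episode above 0.02 m).
It also fails if it takes over 134 s, if anything falls off the work surface, if the arm or the gripper's body presses on something with over 40 N, if the wrist force passes 120 N, or if a joint passes its speed limit or range.

ROBOT

A 6-joint arm with a two-finger parallel gripper is mounted at the origin on a cart in front of the work surface, level with it; the furniture and walls round the work are solid. World frame = base frame: x ahead of the robot, y to its left, z up, the work surface at z = 0. Lengths are in m, angles in degrees, forces in N, time in s.
With the tool pointing down it reaches from about 0.35 to 0.875 m from the base axis. Payload 4.2 kg.
Tool frame: the origin (TCP) lies midway between the tips of the shut fingers; the grasp point (between the pads) lies 19 mm behind it; z points along the fingers, y is the line along which they close (so a half turn about z gives the same grasp; the last joint's range is limited). The gripper opens to 87 mm and grips with 3 to 60 N. Pads are 19 mm wide; open, the fingers measure 117 mm over their backs; the gripper's body (75 mm by 190 mm) begins 51 mm behind the grasp point.
Start: joints at [14.817, 22.042, 0.453, 0, -68.411, -14.817], TCP at [0.625, 0, 0.223] pointing down, gripper open.
Joint ranges: [-179.83, 179.83], [-69.29, 118.12], [-61.27, 80.66], [-181.25, 117.63], [-171.15, -9.14], [-177.46, 177.46]. Speed limits (degrees/s): [159.86, 159.86, 180, 180, 180, 180].

INTERFACE

Orientations are given as a 3x3 rotation matrix whose columns are the frame's x, y, z axes.
In Python, from station import r, cams gives the robot as it stands.
- The arm moves only by the tool play_rows, never from a script. Its argument "commands" is text: rows parted by semicolons, each of 6 numbers parted by spaces: the shift along the world's x, y, z normalised to -1 to 1, where 1 is 30 mm, then the turn, a rotation vector about the world's x, y, z normalised to -1 to 1, where 1 is 0.15 rad. A call has 1 to 20 rows; each row shifts and turns the commanded pose from where the row before left it; what a row does not reach is not made up. A row lasts 1/10 s, in which the tool goes at most 50 mm and 8.59 degrees, less where a joint would pass 70% of its speed; a pose out of reach is approached as far as the arm can. A call with a number of a shift or a turn outside -1 to 1 is refused whole. A call with a gripper value outside its range is refused whole. "grip" is the finger opening in mm, from 0 to 87, set as the call begins (left out, the last holds). The fingers move at their own pace and stop on an object; the grip force is fixed at half the most. Time passes only in rows, so rows that do not move let the fingers close. It gives the time, the measured TCP pose, the force, the opening and the grip force at its end, in the units of the state.
- r.sense(): the state, without advancing time (a new reading comes with each control period).
- cams.capture(name): name is "scene" or "side" or "wrist"; returns (picture, depth): 420x560x3 uint8, blue, green, red; 420x560 float32, m along the optical axis (not along the pixel's ray), 0 where there is no reading.
- cams.camera_info(name): a dict with "mtx" (3x3 intrinsics, pixels), "k1" (the pictures are not rectified: a ray, as slopes to the right and down, at radius r is drawn at 1 + k1 r^2 times it, then the intrinsics apply), "R" (3x3) and "t" (3): a world point X has camera coordinates R X + t. Camera axes: x right, y down, z forward; pixel columns grow to the right and rows downward; lengths in m; the calibration is good to about 2 mm. A picture is of the moment at which its call begins: read the wrist's pose just before it. camera_info takes no time and is no camera call; for the wrist camera it gives the pose at the moment of the call.
- r.finish_job(): hands the job in; it is judged then, once.
The state is a dict: "time_s": time; "joints": joint angles; "joint_velocities": joint speeds; "effort": joint torques, N m; "tcp_pos": TCP position; "ee_rot": TCP orientation; "wrist_force": force on the tool from outside, world axes, zero at the start; "moment": the same for the moment, N m; "gripper_width": opening from 0.0 (shut) to 1.0 (fully open); "gripper_force": force on a finger pad.
Only numpy, scipy, OpenCV 4.12 (cv2) and the standard library are available. Lean on these libraries where they do the work, as an engineer would, in place of code of your own. Each camera call takes 0.05 s, during which the arm holds its last target. There are 200 camera calls.

## Working session

There is one attempt and no reset: what is moved stays moved. The work goes in short steps, Python scripts to look and compute and a tool call to move; the robot and the scene stay as the last step left them, time stands still between calls to the robot, and variables do not carry over. Pictures are saved under pics/ and viewed, at most 14 in all, crops included, and the job is handed in when it is done.

Besides the shell and the picture viewer there is one more tool, called after ">>>" as name(argument=value, ...) on one line, values as JSON. play_rows: Moves the arm, as the interface text tells. Scaled input: -1 to 1 covers 30 mm each way for a shift and 0.15 rad each way for a turn. Its arguments: {"type":"object","properties":{"commands":{"type":"string"},"grip":{"type":"number"}},"required":["commands"]}

```bash
mkdir -p pics; cat > h.py <<'E'
import numpy as np, cv2
from station import r, cams
def snap(n,f):
    i=cams.camera_info(n); p,d=cams.capture(n); cv2.imwrite('pics/'+f+'.png',p); np.savez('pics/'+f+'.npz',p=p,d=d,**{k:np.array(i[k]) for k in('mtx','k1','R','t')}); return p,d
def ray(f,u,v):
    z=np.load('pics/'+f+'.npz'); K=z['mtx']; k1=float(z['k1'])
    D=np.array([k1,0,0,0,0.])
    s=cv2.undistortPoints(np.array([[[u,v]]],float),K,D,None,None,None,(3,50,1e-10)) if False else cv2.undistortPoints(np.array([[[u,v]]],float),K,D)
    c=np.array([*s[0,0],1.]); return -z['R'].T@z['t'], z['R'].T@c
def atz(f,u,v,h):
    o,d=ray(f,u,v); return o+d*(h-o[2])/d[2]
def dep(f,u,v):
    o,d=ray(f,u,v); D=np.load('pics/'+f+'.npz')['d']; w=D[int(v)-1:int(v)+2,int(u)-1:int(u)+2]; return o+d*np.median(w)
def tri(f1,p1,f2,p2):
    o1,a=ray(f1,*p1);o2,b=ray(f2,*p2); s=np.linalg.lstsq(np.c_[a,-b],o2-o1,rcond=None)[0]
    x,y=o1+a*s[0],o2+b*s[1]; return (x+y)/2, np.linalg.norm(x-y)
E
python3 - <<'E'
from h import *
for n in('scene','side','wrist'):
    snap(n,n+'0'); i=cams.camera_info(n); print(n,i['mtx'][0][0],-np.array(i['R']).T@i['t'],np.array(i['R'])[2])
    p=cv2.imread(f'pics/{n}0.png')
    cv2.imwrite(f'pics/{n}0b.png',cv2.resize(p,(784,588),interpolation=cv2.INTER_CUBIC))
print(r.sense())
E
```

```text
scene 449.14029385216014 [ 0.12375734 -0.6268831   0.97065842] [ 0.34981636  0.53351504 -0.77005858]
side 426.01097776133247 [0.09990639 1.1538819  0.56693175] [ 0.34404508 -0.85983114 -0.37725771]
wrist 302.3747365498405 [ 0.62399641 -0.07342097  0.38528497] [-0.00126723  0.26712109 -0.96366214]
{'time_s': 0.15, 'joints': array([ 1.48144729e+01,  2.20810271e+01,  3.97587371e-01, -1.97380139e-02,
       -6.84092576e+01, -1.48162811e+01]), 'joint_velocities': array([ 0.03592291, -0.126457  ,  0.2400175 ,  0.09946984, -0.07832376,
       -0.02024411]), 'effort': array([ 3.86667998e-04, -3.91052306e+01,  1.87588084e+01,  4.22235444e+00,
        1.23758311e-02, -1.38926293e-04]), 'tcp_pos': array([ 6.24556164e-01, -9.38959832e-06,  2.21707732e-01]), 'ee_rot': array([[-1.58497369e-04, -9.99998633e-01, -1.64597529e-03],
       [-9.99999982e-01,  1.58668754e-04, -1.03993974e-04],
       [ 1.04254996e-04,  1.64595877e-03, -9.99998640e-01]]), 'wrist_force': array([-0.52689349,  0.4252797 , -0.25396513]), 'moment': array([-0.05847135, -0.0168528 ,  0.01150445]), 'gripper_force': 0.0, 'gripper_width': 0.9965825279377389}
```

View pics/scene0b.png

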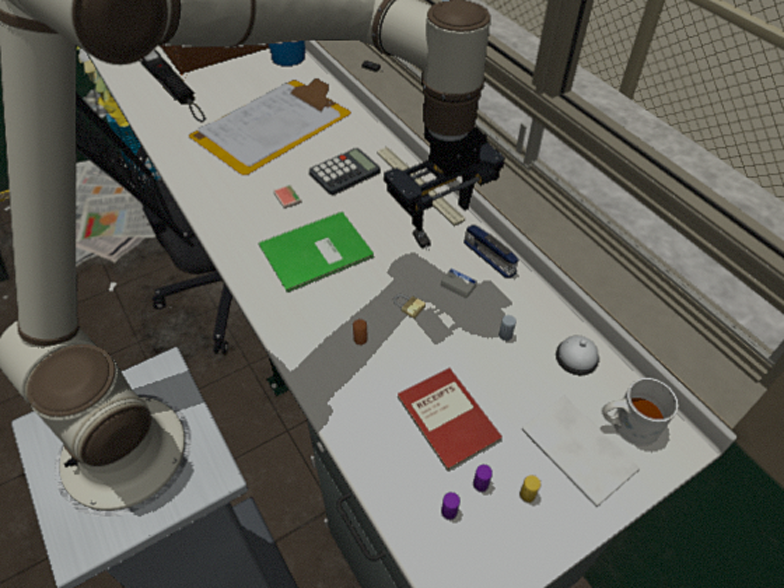

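View pics/side0b.png

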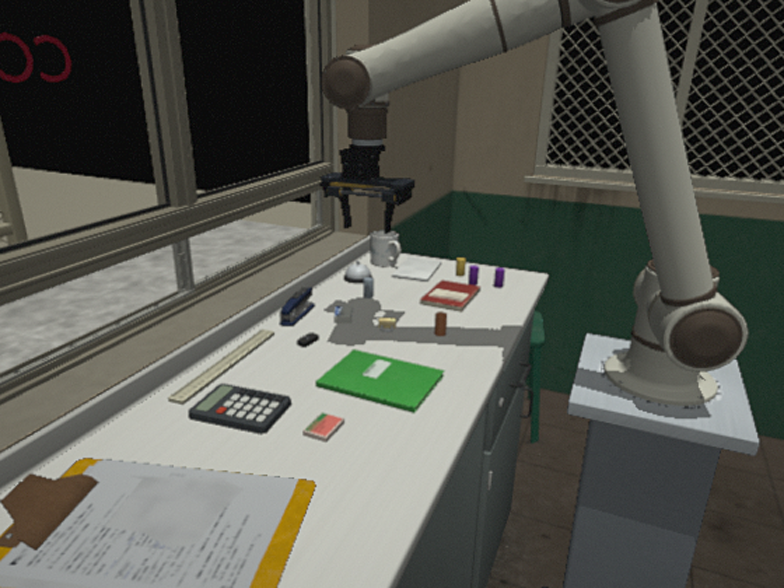

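View pics/wrist0b.png

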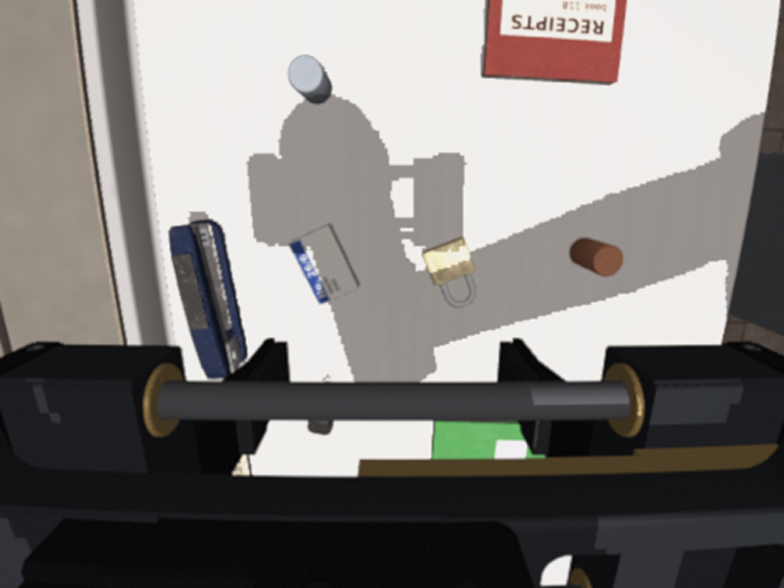

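Scene view (784×588): the coin rolls are yellow (530,488), silver (507,327) and copper (360,331), with purple look-alikes at (451,505) and (483,477) to be left alone. The cards are at (287,196). There are two remotes: the counter one at (422,239) is the one meant, and the one at (371,66) lies on the sill. The register is at (316,251), the receipt book at (450,432), the padlock at (413,308) and the staple carton at (459,283).

```bash
python3 - <<'E'
from h import *
s=1/1.4
P=np.round
print('rolls/top depth scene')
for n,a,b in [('yel',(531,480),(460.5,259)),('sil',(508,320),(368,278)),('cop',(360,323),(440.5,315)),('cards',(287,195),(323,426)),('remote',(422,239),(308,339)),('reg',(316,251),(380,379)),('pad',(412,308),(388,323)),('stap',(458,286),(345,310)),('pur1',(451,497),(499,269)),('pur2',(484,469),(474,267))]:
    A=np.array(a)*s;B=np.array(b)*s
    print(n,P(dep('scene0',*A),3),P(dep('side0',*B),3),*[P(x,3) for x in tri('scene0',A,'side0',B)])
for n,z,L in [('rec',.013,[(398,395),(450,369),(502,436),(449,466)]),('reg',.012,[(259,246),(340,213),(374,255),(289,289)])]:
    c=np.array([atz('scene0',u*s,v*s,z)[:2] for u,v in L]); print(n,P(c,3).tolist(),P(c.mean(0),4),[P(np.linalg.norm(c[i]-c[i-1]),3) for i in range(4)])
c=cv2.imread('pics/scene0.png'); 
cv2.imwrite('pics/crop1.png',np.hstack([cv2.resize(c[100:220,170:290],(400,400),interpolation=2),cv2.resize(c[130:250,260:380],(400,400),interpolation=2)]))
E
```

```text
rolls/top depth scene
yel [ 0.522 -0.41   0.047] [ 0.52  -0.409  0.049] [ 0.521 -0.41   0.049] 0.002
sil [ 0.687 -0.149  0.049] [ 0.69  -0.152  0.049] [ 0.687 -0.149  0.05 ] 0.001
cop [ 0.452 -0.01   0.049] [ 0.447 -0.003  0.049] [ 0.451 -0.009  0.047] 0.003
cards [0.509 0.42  0.009] [0.508 0.425 0.008] [0.509 0.423 0.007] 0.001
remote [0.689 0.137 0.015] [0.688 0.158 0.012] [0.696 0.145 0.005] 0.001
reg [0.482 0.227 0.012] [0.482 0.25  0.011] [0.487 0.236 0.002] 0.003
pad [ 0.567 -0.01   0.015] [0.566 0.009 0.012] [ 0.572 -0.004  0.006] 0.0
stap [ 0.675 -0.013  0.019] [ 0.682 -0.005  0.018] [ 0.681 -0.009  0.015] 0.007
pur1 [ 0.402 -0.366  0.049] [ 0.401 -0.368  0.049] [ 0.401 -0.367  0.05 ] 0.001
pur2 [ 0.471 -0.357  0.05 ] [ 0.467 -0.359  0.048] [ 0.469 -0.358  0.049] 0.004
rec [[0.441, -0.157], [0.549, -0.162], [0.546, -0.316], [0.44, -0.312]] [ 0.4941 -0.2369] [np.float64(0.155), np.float64(0.109), np.float64(0.155), np.float64(0.106)]
reg [[0.386, 0.303], [0.581, 0.302], [0.579, 0.153], [0.387, 0.162]] [0.4835 0.2299] [np.float64(0.14), np.float64(0.195), np.float64(0.149), np.float64(0.192)]
```

View pics/crop1.png

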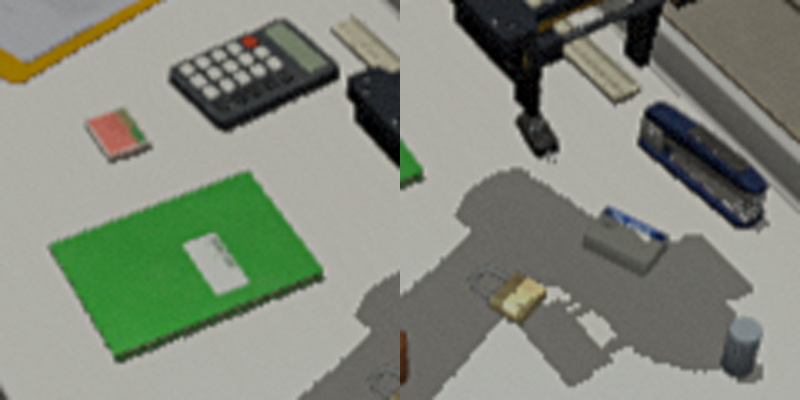

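Crop confirms the cards (pink with green band) near (118,133), and the counter remote near (537,132) in the right half. It lies on the counter by the finger, so it is the one meant and not the sill one. Next I'll refine the book poses and check where the sill is.

```bash
cat >> h.py <<'E'
def cloud(f):
    z=np.load('pics/'+f+'.npz'); h,w=z['d'].shape; u,v=np.meshgrid(np.arange(w),np.arange(h))
    s=cv2.undistortPoints(np.stack([u,v],-1).reshape(-1,1,2).astype(float),z['mtx'],np.array([float(z['k1']),0,0,0,0]))[:,0]
    c=np.c_[s,np.ones(len(s))]; dr=c@z['R']; o=-z['R'].T@z['t']
    return z['p'],(o+dr*z['d'].reshape(-1,1)).reshape(h,w,3),dr.reshape(h,w,3),o
def rect(f,mask,zt,lo,hi):
    p,X,dr,o=cloud(f); hsv=cv2.cvtColor(p,cv2.COLOR_BGR2HSV); m=mask(hsv)&np.all((X[...,:2]>lo)&(X[...,:2]<hi),-1)&(X[...,2]>-.02)&(X[...,2]<.07)
    n,l,st,_=cv2.connectedComponentsWithStats(m.astype(np.uint8)); k=1+np.argmax(st[1:,4])
    d=dr[l==k]; W=(o+d*((zt-o[2])/d[:,2])[:,None])[:,:2]
    return cv2.minAreaRect((W*1000).astype(np.float32)),np.median(X[l==k],0),st[k]
red=lambda h:((h[...,0]<8)|(h[...,0]>172))&(h[...,1]>140)
grn=lambda h:(abs(h[...,0].astype(int)-60)<15)&(h[...,1]>120)
E
python3 - <<'E'
from h import *
for f in('scene0','side0'):
    print(f,'rec',rect(f,red,.013,(.38,-.4),(.62,-.1)));print('reg',rect(f,grn,.012,(.33,.1),(.63,.34)))
p,X,_,_=cloud('scene0')
m=(abs(X[...,1]+.15)<.06)&(X[...,0]>.6)&(X[...,0]<1.1)
for x in np.arange(.6,.95,.02):
    k=m&(abs(X[...,0]-x)<.01); print(round(x,2),np.round(np.percentile(X[k][:,2],[10,50,95]),3) if k.any() else None,end=' ')
E
```

```text
scene0 rec (((491.96484375, -235.83660888671875), (157.53953552246094, 108.37740325927734), 88.18708038330078), array([ 0.48906561, -0.26710607,  0.01404315]), array([ 285,  264,   73,   70, 1722], dtype=int32))
reg (((483.6180725097656, 231.5778350830078), (152.14939880371094, 197.88917541503906), 87.54685974121094), array([0.47110026, 0.23375462, 0.01220226]), array([ 186,  152,   80,   56, 2184], dtype=int32))
side0 rec (((492.6075134277344, -289.3387451171875), (59.215755462646484, 97.35481262207031), 85.55001831054688), array([ 0.4869437 , -0.27789711,  0.01519587]), array([312, 201,  28,   9, 120], dtype=int32))
reg (((483.3092041015625, 245.5050506591797), (155.940185546875, 197.68821716308594), 87.59033966064453), array([0.47016095, 0.25987357, 0.01265863]), array([ 226,  251,   90,   43, 1979], dtype=int32))
0.6 [-0.002  0.     0.003] 0.62 [-0.002  0.     0.003] 0.64 [-0.002  0.001  0.004] 0.66 [-0.002  0.001  0.004] 0.68 [-0.001  0.002  0.05 ] 0.7 [-0.002  0.001  0.05 ] 0.72 [-0.002  0.     0.004] 0.74 [-0.002  0.001  0.004] 0.76 [-0.002  0.001  0.004] 0.78 [-0.001  0.001  0.003] 0.8 [-0.002  0.     0.003] 0.82 [-0.002  0.001  0.004] 0.84 [0.    0.017 0.047] 0.86 [0.044 0.047 0.051] 0.88 [0.046 0.048 0.051] 0.9 [0.046 0.049 0.051] 0.92 [0.046 0.049 0.051] 0.94 [0.047 0.048 0.051]
```

>>> play_rows(commands="0.42 -1 -0.6 0 0 0;0.42 -1 -0.6 0 0 0;0.42 -1 -0.6 0 0 0;0.42 -1 -0.6 0 0 0;0.42 -1 -0.6 0 0 0;0 0 0 0 0 0;0 0 0 0 0 0", grip=60)

```text
time_s: 0.85
tcp_pos: [0.6874, -0.1507, 0.1311]
ee_rot: [[-0.001, -1.0, -0.002], [-1.0, 0.001, 0.0], [-0.0, 0.002, -1.0]]
wrist_force: [-0.3, -0.1, 0.2]
gripper_width: 0.693
gripper_force: 0.0
```

```bash
python3 - <<'E'
from h import *
print(r.sense()['tcp_pos']); snap('wrist','w1')
p=cv2.imread('pics/w1.png');cv2.imwrite('pics/w1b.png',cv2.resize(p,(784,588),interpolation=2))
E
```

```text
[ 0.68744335 -0.15065893  0.13112964]
```

View pics/w1b.png

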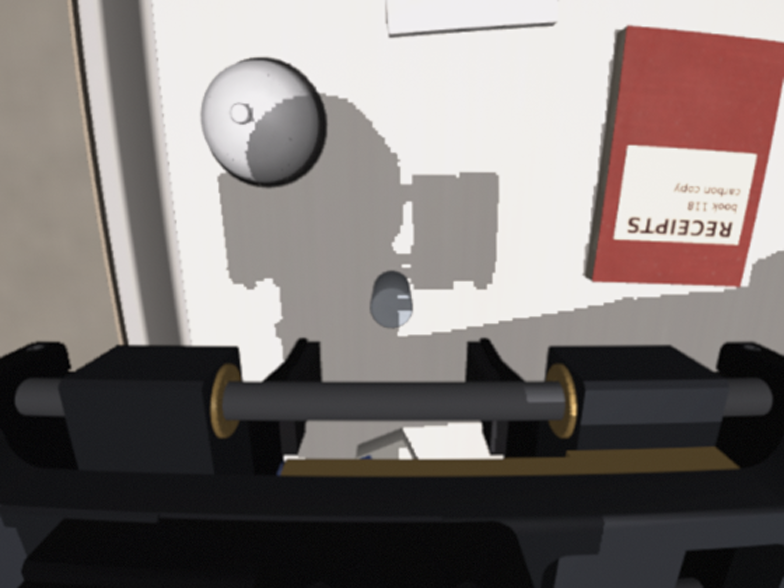

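Wrist view 1: the silver roll's top is at about (391,306), between the fingers. The receipt book's corners are at (627,26), (592,278) and (741,286).

```bash
python3 - <<'E'
from h import *
s=1/1.4
print(atz('w1',391*s,306*s,.05),dep('w1',391*s,306*s),tri('w1',(391*s,306*s),'scene0',(508*s,320*s)))
for q in[(627,26),(592,278),(741,286)]: print(np.round(atz('w1',q[0]*s,q[1]*s,.013),4))
E
```

```text
[ 0.6876904 -0.1509725  0.05     ] [ 0.68768693 -0.15129959  0.05109382] (array([ 0.68735808, -0.14961928,  0.04886658]), np.float64(0.0020569790405721546))
[ 0.5436 -0.3179  0.013 ]
[ 0.5488 -0.1599  0.013 ]
[ 0.437  -0.1544  0.013 ]
```

>>> play_rows(commands="0 0 -1 0 0 0;0 0 -1 0 0 0;0 0 -1 0 0 0;0 0 -0.9 0 0 0;0 0 0 0 0 0")

```text
time_s: 1.4
tcp_pos: [0.6852, -0.1483, 0.0123]
ee_rot: [[0.001, -1.0, -0.007], [-1.0, -0.001, 0.001], [-0.001, 0.007, -1.0]]
wrist_force: [-0.8, -0.7, -0.2]
gripper_width: 0.689
gripper_force: 0.0
```

>>> play_rows(commands="0 0 0 0 0 0;0 0 0 0 0 0;0 0 0 0 0 0;0 0 0 0 0 0;0 0 0 0 0 0;0 0 0 0 0 0", grip=15)

```text
time_s: 2.0
tcp_pos: [0.6884, -0.15, 0.0164]
ee_rot: [[0.0, -1.0, 0.001], [-1.0, -0.0, -0.0], [0.0, -0.001, -1.0]]
wrist_force: [0.1, 0.5, 3.0]
gripper_width: 0.293
gripper_force: 30.0
```

>>> play_rows(commands="0 0 1 0 0 0;0 0 1 0 0 0;-0.938 -0.412 0 0 0 0;-0.938 -0.412 0 0 0 0;-0.938 -0.412 0 0 0 0;-0.938 -0.412 0 0 0 0;-0.938 -0.412 0 0 0 0;-0.938 -0.412 0 0 0 0;-0.938 -0.412 0 0 0 0;0 0 0 0 0 0;0 0 0 0 0 0;0 0 0 0 0 0")

```text
time_s: 3.2
tcp_pos: [0.4919, -0.2365, 0.0757]
ee_rot: [[0.0, -1.0, 0.001], [-1.0, -0.0, -0.0], [0.0, -0.001, -1.0]]
wrist_force: [0.6, 0.8, -0.8]
gripper_width: 0.295
gripper_force: 30.0
```

Good. Lower so the net lift is about 14 mm (z ≈ 0.030).

>>> play_rows(commands="0 0 -0.7 0 0 0;0 0 -0.6 0 0 0;0 0 -0.22 0 0 0;0 0 0 0 0 0;0 0 0 0 0 0;0 0 0 0 0 0")

```text
time_s: 3.8
tcp_pos: [0.4916, -0.2364, 0.0302]
ee_rot: [[0.0, -1.0, 0.001], [-1.0, -0.0, -0.0], [0.0, -0.001, -1.0]]
wrist_force: [-0.6, -0.4, -2.0]
gripper_width: 0.298
gripper_force: 30.0
```

>>> play_rows(commands="0 0 0 0 0 0;0 0 0 0 0 0;0 0 0 0 0 0;0 0 0 0 0 0;0 0 0.5 0 0 0;0 0 1 0 0 0;0 0 1 0 0 0;0 0 1 0 0 0;0 0 0 0 0 0;0 0 0 0 0 0", grip=50)

```text
time_s: 4.8
tcp_pos: [0.4911, -0.2364, 0.1356]
ee_rot: [[-0.0, -1.0, 0.002], [-1.0, 0.0, 0.0], [-0.0, -0.002, -1.0]]
wrist_force: [0.1, 0.7, -0.4]
gripper_width: 0.573
gripper_force: 0.0
```

>>> play_rows(commands="0.167 -0.964 0 0 0 0;0.167 -0.964 0 0 0 0;0.167 -0.964 0 0 0 0;0.167 -0.964 0 0 0 0;0.167 -0.964 0 0 0 0;0.167 -0.964 0 0 0 0;0 0 0 0 0 0;0 0 0 0 0 0;0 0 0 0 0 0", grip=55)

```text
time_s: 5.7
tcp_pos: [0.5204, -0.4091, 0.1338]
ee_rot: [[0.0, -1.0, -0.002], [-1.0, -0.0, 0.001], [-0.001, 0.002, -1.0]]
wrist_force: [0.7, -0.3, -0.4]
gripper_width: 0.631
gripper_force: 0.0
```

```bash
python3 - <<'E'
from h import *
print(r.sense()['tcp_pos']); snap('wrist','w2');snap('scene','s2')
p=cv2.imread('pics/w2.png');q=cv2.imread('pics/s2.png')[220:400,260:420]
cv2.imwrite('pics/w2b.png',np.hstack([cv2.resize(p,(480,360)),cv2.resize(q,(320,360),interpolation=2)]))
yl=lambda h:(abs(h[...,0].astype(int)-24)<8)&(h[...,1]>120)
print(rect('w2',yl,.05,(.46,-.47),(.58,-.35)))
E
```

```text
[ 0.52042023 -0.40907818  0.13379647]
(((519.7039184570312, -425.5266418457031), (22.85988426208496, 18.923614501953125), 0.07007984071969986), array([ 0.51922426, -0.42508203,  0.04959767]), array([267, 188,  28,  23, 366], dtype=int32))
```

View pics/w2b.png

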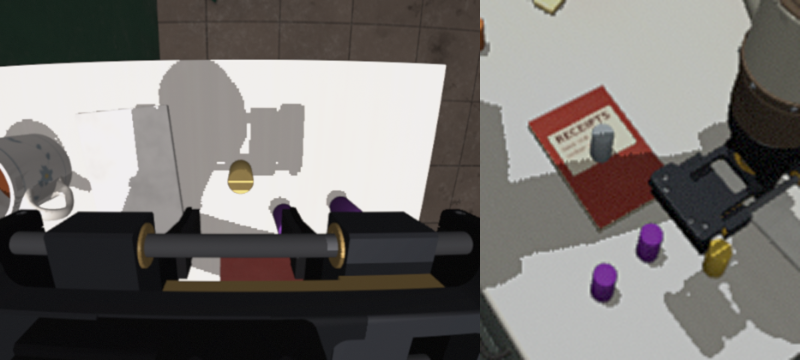

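The silver roll stands on the book (crop: (601,140)). The yellow roll's top is at about (241,182) in the small wrist picture.

```bash
python3 - <<'E'
from h import *
p=cv2.imread('pics/w2.png'); cv2.imwrite('pics/c2.png',cv2.resize(p[170:250,230:350],(780,520),interpolation=2))
for v in(208,212,216): print(np.round(atz('w2',281,v,.05),4),np.round(dep('w2',281,v),4))
E
```

```text
[ 0.5193 -0.4178  0.05  ] [ 0.5193 -0.4181  0.051 ]
[ 0.5193 -0.4143  0.05  ] [ 0.5193 -0.4146  0.0509]
[ 0.5193 -0.4108  0.05  ] [ 0.5193 -0.4111  0.0512]
```

View pics/c2.png

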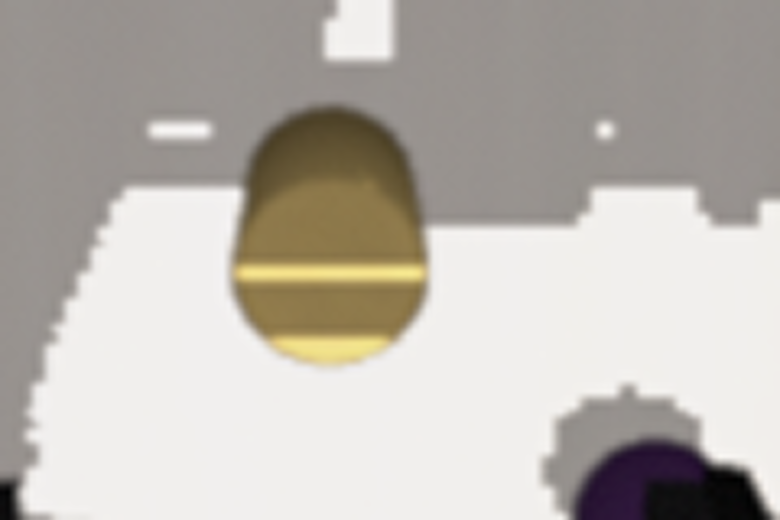

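>>> play_rows(commands="-0.03 -0.13 -1 0 0 0;0 0 -1 0 0 0;0 0 -1 0 0 0;0 0 -0.9 0 0 0;0 0 0 0 0 0;0 0 0 0 0 0")

```text
time_s: 6.4
tcp_pos: [0.5205, -0.4136, 0.0185]
ee_rot: [[0.001, -1.0, -0.0], [-1.0, -0.001, -0.0], [0.0, 0.0, -1.0]]
wrist_force: [0.7, -0.3, 1.0]
gripper_width: 0.635
gripper_force: 0.0
```

>>> play_rows(commands="0 0 0 0 0 0;0 0 0 0 0 0;0 0 0 0 0 0;0 0 0 0 0 0;0 0 0 0 0 0;0 0 0 0 0 0", grip=15)

```text
time_s: 7.0
tcp_pos: [0.5204, -0.4141, 0.0186]
ee_rot: [[0.0, -1.0, 0.001], [-1.0, -0.0, -0.0], [0.0, -0.001, -1.0]]
wrist_force: [-1.1, 0.4, 2.0]
gripper_width: 0.294
gripper_force: 30.0
```

>>> play_rows(commands="0 0 1 0 0 0;0 0 1 0 0 0;0 0 1 0 0 0;-0.113 0.973 0 0 0 0;-0.113 0.973 0 0 0 0;-0.113 0.973 0 0 0 0;-0.113 0.973 0 0 0 0;-0.113 0.973 0 0 0 0;-0.113 0.973 0 0 0 0;-0.113 0.973 0 0 0 0;-0.113 0.973 0 0 0 0;0 0 0 0 0 0;0 0 0 0 0 0;0 0 0 0 0 0")

```text
time_s: 8.4
tcp_pos: [0.4932, -0.1809, 0.1079]
ee_rot: [[-0.001, -1.0, 0.0], [-1.0, 0.001, -0.0], [0.0, -0.0, -1.0]]
wrist_force: [0.4, -0.3, -0.7]
gripper_width: 0.294
gripper_force: 30.0
```

Lower 75 mm to about z 0.033, which is 14 mm above the pick height of 0.0186.

>>> play_rows(commands="0 0 -1 0 0 0;0 0 -0.9 0 0 0;0 0 -0.4 0 0 0;0 0 -0.22 0 0 0;0 0 0 0 0 0;0 0 0 0 0 0;0 0 0 0 0 0")

```text
time_s: 9.1
tcp_pos: [0.4937, -0.1806, 0.033]
ee_rot: [[-0.0, -1.0, 0.002], [-1.0, 0.0, -0.0], [0.0, -0.002, -1.0]]
wrist_force: [-0.4, -0.2, -1.7]
gripper_width: 0.293
gripper_force: 30.0
```

>>> play_rows(commands="0 0 0 0 0 0;0 0 0 0 0 0;0 0 0 0 0 0;0 0 0 0 0 0;0 0 0.5 0 0 0;0 0 1 0 0 0;0 0 1 0 0 0;0 0 1 0 0 0;0 0 0 0 0 0", grip=50)

```text
time_s: 10.0
tcp_pos: [0.496, -0.1809, 0.1419]
ee_rot: [[0.001, -1.0, 0.01], [-1.0, -0.001, -0.002], [0.002, -0.01, -1.0]]
wrist_force: [0.1, 0.0, 0.4]
gripper_width: 0.577
gripper_force: 0.0
```

>>> play_rows(commands="-0.238 0.955 0 0 0 0;-0.238 0.955 0 0 0 0;-0.238 0.955 0 0 0 0;-0.238 0.955 0 0 0 0;-0.238 0.955 0 0 0 0;-0.238 0.955 0 0 0 0;0 0 0 0 0 0;0 0 0 0 0 0;0 0 0 0 0 0", grip=55)

```text
time_s: 10.9
tcp_pos: [0.4501, -0.0089, 0.1371]
ee_rot: [[-0.0, -1.0, -0.001], [-1.0, 0.0, -0.0], [0.0, 0.001, -1.0]]
wrist_force: [0.3, -0.6, -0.1]
gripper_width: 0.636
gripper_force: 0.0
```

```bash
python3 - <<'E'
from h import *
print(r.sense()['tcp_pos']); snap('wrist','w3')
p=cv2.imread('pics/w3.png');cv2.imwrite('pics/w3b.png',cv2.resize(p[0:270,100:460],(800,600),interpolation=2))
E
```

```text
[ 0.45014011 -0.00891602  0.13708844]
```

View pics/w3b.png

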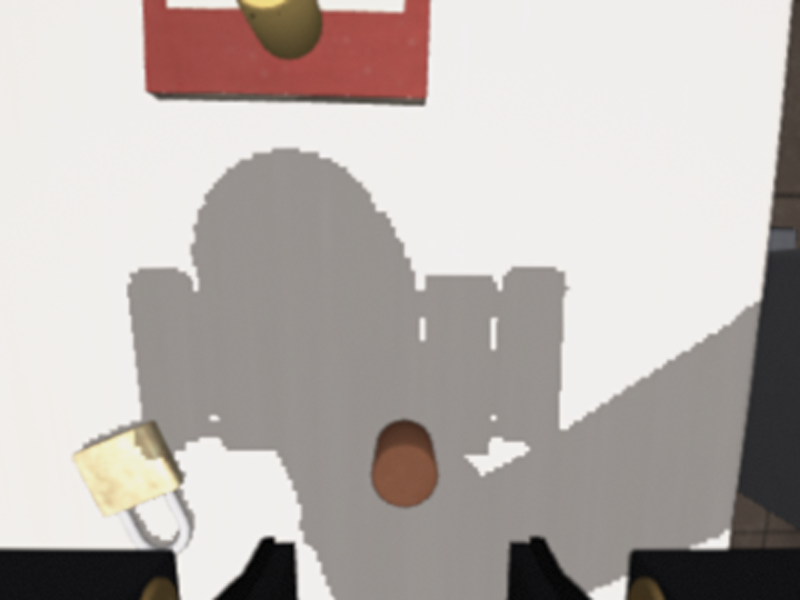

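The copper roll's top is at about (405,476), standing upright; the yellow roll stands on the book at (285,30).

```bash
python3 - <<'E'
from h import *
print(atz('w3',282.2,214,.05),dep('w3',282,214))
s=.45
for q in[(147,93),(427,99)]: print(atz('w3',100+q[0]*s,q[1]*s,.013))
E
```

```text
[ 0.44810021 -0.01155104  0.05      ] [ 0.44827688 -0.01183081  0.0509914 ]
[ 0.549764   -0.15750769  0.013     ]
[ 0.43956506 -0.1541784   0.013     ]
```

>>> play_rows(commands="-0.05 -0.07 -1 0 0 0;0 0 -1 0 0 0;0 0 -1 0 0 0;0 0 -1 0 0 0;0 0 0 0 0 0;0 0 0 0 0 0")

```text
time_s: 11.55
tcp_pos: [0.449, -0.0112, 0.0174]
ee_rot: [[-0.001, -1.0, -0.001], [-1.0, 0.001, -0.001], [0.001, 0.001, -1.0]]
wrist_force: [-0.2, 0.4, 0.6]
gripper_width: 0.636
gripper_force: 0.0
```

>>> play_rows(commands="0 0 0 0 0 0;0 0 0 0 0 0;0 0 0 0 0 0;0 0 0 0 0 0;0 0 0 0 0 0;0 0 0 0 0 0", grip=15)

```text
time_s: 12.15
tcp_pos: [0.4491, -0.0105, 0.0179]
ee_rot: [[0.0, -1.0, 0.001], [-1.0, -0.0, 0.0], [-0.0, -0.001, -1.0]]
wrist_force: [-0.6, 0.8, 4.5]
gripper_width: 0.295
gripper_force: 30.0
```

>>> play_rows(commands="0 0 1 0 0 0;0 0 1 0 0 0;0 0 1 0 0 0;0.137 -0.94 0 0 0 0;0.137 -0.94 0 0 0 0;0.137 -0.94 0 0 0 0;0.137 -0.94 0 0 0 0;0.137 -0.94 0 0 0 0;0.137 -0.94 0 0 0 0;0.137 -0.94 0 0 0 0;0.137 -0.94 0 0 0 0;0.137 -0.94 0 0 0 0;0.137 -0.94 0 0 0 0;0 0 0 0 0 0;0 0 0 0 0 0;0 0 0 0 0 0")

```text
time_s: 13.75
tcp_pos: [0.4891, -0.2918, 0.1068]
ee_rot: [[0.0, -1.0, -0.001], [-1.0, -0.0, 0.001], [-0.001, 0.001, -1.0]]
wrist_force: [0.2, 1.0, -1.4]
gripper_width: 0.295
gripper_force: 30.0
```

>>> play_rows(commands="0 0 -1 0 0 0;0 0 -0.9 0 0 0;0 0 -0.4 0 0 0;0 0 -0.22 0 0 0;0 0 0 0 0 0;0 0 0 0 0 0;0 0 0 0 0 0")

```text
time_s: 14.45
tcp_pos: [0.4906, -0.2927, 0.0327]
ee_rot: [[0.0, -1.0, 0.002], [-1.0, -0.0, -0.001], [0.001, -0.002, -1.0]]
wrist_force: [-0.2, -0.9, -2.0]
gripper_width: 0.293
gripper_force: 30.0
```

>>> play_rows(commands="0 0 0 0 0 0;0 0 0 0 0 0;0 0 0 0 0 0;0 0 0 0 0 0;0 0 0.5 0 0 0;0 0 1 0 0 0;0 0 1 0 0 0;0 0 1 0 0 0;0 0 1 0 0 0", grip=50)

```text
time_s: 15.35
tcp_pos: [0.4896, -0.2926, 0.168]
ee_rot: [[-0.0, -1.0, 0.0], [-1.0, 0.0, -0.0], [0.0, -0.0, -1.0]]
wrist_force: [-0.2, -0.9, 0.6]
gripper_width: 0.571
gripper_force: 0.0
```

>>> play_rows(commands="0.027 1 0.05 0 0 0;0.027 1 0.05 0 0 0;0.027 1 0.05 0 0 0;0.027 1 0.05 0 0 0;0.027 1 0.05 0 0 0;0.027 1 0.05 0 0 0;0.027 1 0.05 0 0 0;0.027 1 0.05 0 0 0;0.027 1 0.05 0 0 0;0.027 1 0.05 0 0 0;0.027 1 0.05 0 0 0;0.027 1 0.05 0 0 0;0.027 1 0.05 0 0 0;0.027 1 0.05 0 0 0;0.027 1 0.05 0 0 0;0.027 1 0.05 0 0 0;0.027 1 0.05 0 0 0;0.027 1 0.05 0 0 0;0.027 1 0.05 0 0 0;0.027 1 0.05 0 0 0", grip=80)

```text
time_s: 17.35
tcp_pos: [0.5058, 0.3086, 0.1969]
ee_rot: [[0.0, -1.0, 0.0], [-1.0, -0.0, 0.0], [-0.0, -0.0, -1.0]]
wrist_force: [0.5, 0.0, -0.1]
gripper_width: 0.919
gripper_force: 0.0
```

>>> play_rows(commands="0.027 1 0 0 0 0;0.027 1 0 0 0 0;0.027 1 0 0 0 0;0.027 0.85 0 0 0 0;0 0 0 0 0 0;0 0 0 0 0 0;0 0 0 0 0 0")

```text
time_s: 18.05
tcp_pos: [0.5092, 0.422, 0.1967]
ee_rot: [[-0.001, -1.0, -0.0], [-1.0, 0.001, -0.001], [0.001, 0.0, -1.0]]
wrist_force: [0.2, -0.6, 0.2]
gripper_width: 0.916
gripper_force: 0.0
```

```bash
python3 - <<'E'
from h import *
print(r.sense()['tcp_pos']); snap('wrist','w4');snap('scene','s4')
p=cv2.imread('pics/w4.png');q=cv2.imread('pics/s4.png')[220:400,260:420]
cv2.imwrite('pics/w4b.png',np.hstack([cv2.resize(p[60:280,130:410],(510,400),interpolation=2),cv2.resize(q,(290,400),interpolation=2)]))
E
```

```text
[0.50917159 0.42204113 0.1967112 ]
```

View pics/w4b.png

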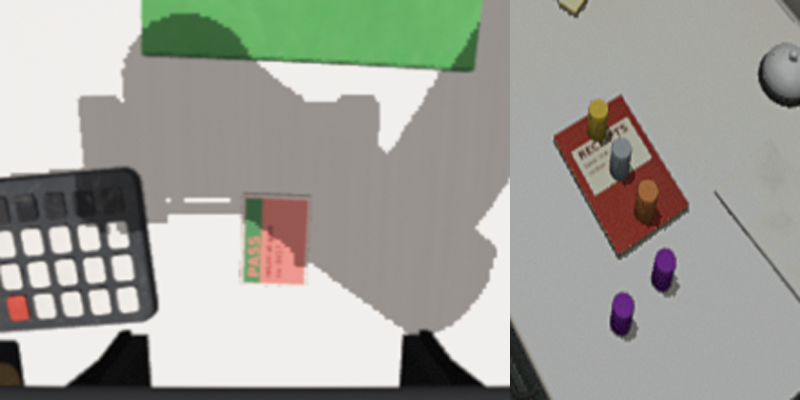

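The three rolls stand in a row on the book. The card packet's corners in the left half are at (247,196), (310,199), (305,284) and (243,282).

```bash
python3 - <<'E'
from h import *
f=lambda X,Y:(130+X/1.8214,60+Y/1.818)
c=np.array([atz('w4',*f(*q),.010) for q in[(247,196),(310,199),(305,284),(243,282)]])
print(np.round(c,4),c.mean(0),np.linalg.norm(np.diff(c,axis=0),axis=1)); print(dep('w4',*f(275,240)))
e=c[0]-c[3]+c[1]-c[2]; print('long axis dev deg from -y (ccw+)',np.degrees(np.arctan2(e[0],-e[1])))
r4=[atz('w4',*f(*q),.012) for q in[(142,54),(474,70)]]; print(r4)
E
```

```text
[[0.5259 0.392  0.01  ]
 [0.4859 0.3939 0.01  ]
 [0.4882 0.4502 0.01  ]
 [0.5292 0.4489 0.01  ]] [0.50730074 0.42124338 0.01      ] [0.04007526 0.05641366 0.04106658]
[0.50809579 0.42019086 0.01155435]
long axis dev deg from -y (ccw+) -2.8635412541995806
[array([0.58760995, 0.3065684 , 0.012     ]), array([0.38819716, 0.3150284 , 0.012     ])]
```

>>> play_rows(commands="-0.05 -0.03 -1 0 0 -0.3;0 0 -1 0 0 0;0 0 -1 0 0 0;0 0 -1 0 0 0;0 0 -1 0 0 0;0 0 -0.9 0 0 0;0 0 -0.2 0 0 0;0 0 0 0 0 0;0 0 0 0 0 0;0 0 0 0 0 0", grip=75)

```text
time_s: 19.15
tcp_pos: [0.5087, 0.4229, 0.0158]
ee_rot: [[-0.045, -0.999, 0.002], [-0.999, 0.045, 0.003], [-0.003, -0.002, -1.0]]
wrist_force: [-0.2, -0.2, -0.0]
gripper_width: 0.863
gripper_force: 0.0
```

>>> play_rows(commands="0 -0.04 -0.39 0 0 0;0 0 0 0 0 0;0 0 0 0 0 0;0 0 0 0 0 0")

```text
time_s: 19.55
tcp_pos: [0.5078, 0.4209, 0.0021]
ee_rot: [[-0.045, -0.999, 0.0], [-0.999, 0.045, 0.0], [-0.0, -0.0, -1.0]]
wrist_force: [-0.4, 0.0, -0.7]
gripper_width: 0.862
gripper_force: 0.0
```

>>> play_rows(commands="0 0 0 0 0 0;0 0 0 0 0 0;0 0 0 0 0 0;0 0 0 0 0 0;0 0 0 0 0 0;0 0 0 0 0 0;0 0 0 0 0 0", grip=30)

```text
time_s: 20.25
tcp_pos: [0.5078, 0.4209, 0.0021]
ee_rot: [[-0.045, -0.999, 0.0], [-0.999, 0.045, 0.0], [-0.0, -0.0, -1.0]]
wrist_force: [0.3, -0.2, -0.2]
gripper_width: 0.5
gripper_force: 30.0
```

>>> play_rows(commands="0 0 0.5 0 0 0;0 0 1 0 0 0;0 0 1 0 0 0;-0.114 -0.895 0 0 0 0;-0.114 -0.895 0 0 0 0;-0.114 -0.895 0 0 0 0;-0.114 -0.895 0 0 0 0;-0.114 -0.895 0 0 0 0;-0.114 -0.895 0 0 0 0;-0.114 -0.895 0 0 0 0;0 0 0 0 0 0;0 0 0 0 0 0;0 0 0 0 0 0")

```text
time_s: 21.55
tcp_pos: [0.4845, 0.2338, 0.0778]
ee_rot: [[-0.044, -0.999, 0.002], [-0.999, 0.044, 0.001], [-0.001, -0.001, -1.0]]
wrist_force: [0.3, 0.1, -0.8]
gripper_width: 0.5
gripper_force: 30.0
```

```bash
python3 - <<'E'
from h import *
print(r.sense()['tcp_pos']); snap('wrist','w5');snap('side','d5');snap('scene','s5')
p=cv2.imread('pics/w5.png');q=cv2.imread('pics/d5.png')[220:310,210:330]
cv2.imwrite('pics/w5b.png',np.vstack([cv2.resize(p,(400,300)),cv2.resize(q,(400,300),interpolation=2)]))
E
```

```text
[0.48445658 0.23376832 0.07784012]
```

View pics/w5b.png

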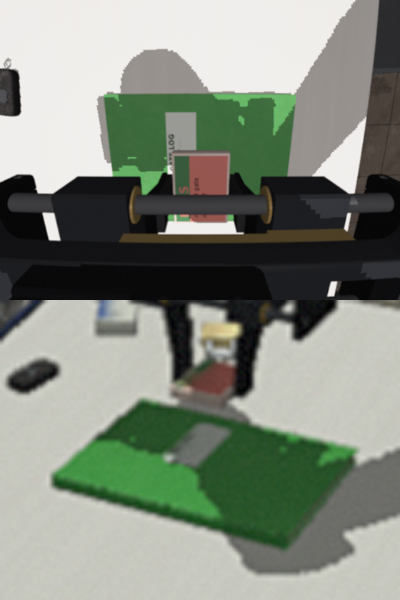

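The cards are held level between the fingers (wrist (205,185)). The register's far edge runs from (105,95) to (297,95). In the side crop its corners are at (53,475), (145,401), (357,448) and (291,540) on the sheet.

```bash
python3 - <<'E'
from h import *
a=[atz('w5',x*1.4,y*1.4,.012) for x,y in[(105,95),(297,95)]];print(a)
c=np.array([atz('d5',210+x*.3,220+(y-300)*.3,.012) for x,y in[(53,475),(145,401),(357,448),(291,540)]]);print(c,c.mean(0))
E
```

```text
[array([0.58027119, 0.15830419, 0.012     ]), array([0.38033872, 0.16691008, 0.012     ])]
[[0.58516014 0.30802563 0.012     ]
 [0.5751818  0.16400686 0.012     ]
 [0.382645   0.1682018  0.012     ]
 [0.38425226 0.31955881 0.012     ]] [0.4818098  0.23994828 0.012     ]
```

>>> play_rows(commands="0 0.1 -0.9 0 0 0;0 0 -0.8 0 0 0;0 0 -0.35 0 0 0;0 0 0 0 0 0;0 0 0 0 0 0;0 0 0 0 0 0")

```text
time_s: 22.3
tcp_pos: [0.4842, 0.2363, 0.016]
ee_rot: [[-0.045, -0.999, 0.001], [-0.999, 0.045, 0.001], [-0.001, -0.001, -1.0]]
wrist_force: [-1.0, 0.6, -0.2]
gripper_width: 0.501
gripper_force: 30.0
```

>>> play_rows(commands="0 0 -0.04 0 0 0;0 0 0 0 0 0")

```text
time_s: 22.5
tcp_pos: [0.4839, 0.2359, 0.0146]
ee_rot: [[-0.045, -0.999, 0.0], [-0.999, 0.045, 0.0], [-0.0, -0.0, -1.0]]
wrist_force: [-0.3, 0.0, -0.5]
gripper_width: 0.501
gripper_force: 30.0
```

>>> play_rows(commands="0 0 0 0 0 0;0 0 0 0 0 0;0 0 0 0 0 0;0 0 0 0 0 0;0 0 0.6 0 0 0;0 0 1 0 0 0;0 0 1 0 0 0;0 0 1 0 0 0;0 0 1 0 0 0;1 -0.48 0.8 0 0 0;1 -0.48 0.8 0 0 0;1 -0.48 0 0 0 0;1 -0.48 0 0 0 0;1 -0.48 0 0 0 0;1 -0.48 0 0 0 0;0.85 -0.48 0 0 0 0;0 0 0 0 0 0;0 0 0 0 0 0;0 0 0 0 0 0", grip=70)

```text
time_s: 24.4
tcp_pos: [0.6886, 0.1354, 0.2003]
ee_rot: [[-0.045, -0.999, -0.001], [-0.999, 0.045, -0.0], [0.0, 0.001, -1.0]]
wrist_force: [-0.1, 0.7, 0.3]
gripper_width: 0.803
gripper_force: 0.0
```

```bash
python3 - <<'E'
from h import *
print(r.sense()['tcp_pos']); snap('wrist','w6');snap('scene','s6')
p=cv2.imread('pics/w6.png');q=cv2.imread('pics/s6.png')[140:220,170:290]
cv2.imwrite('pics/w6b.png',np.vstack([cv2.resize(p[170:270,200:380],(594,330),interpolation=2),cv2.resize(q,(594,270),interpolation=2)]))
E
```

```text
[0.68861015 0.13538883 0.20026301]
```

View pics/w6b.png

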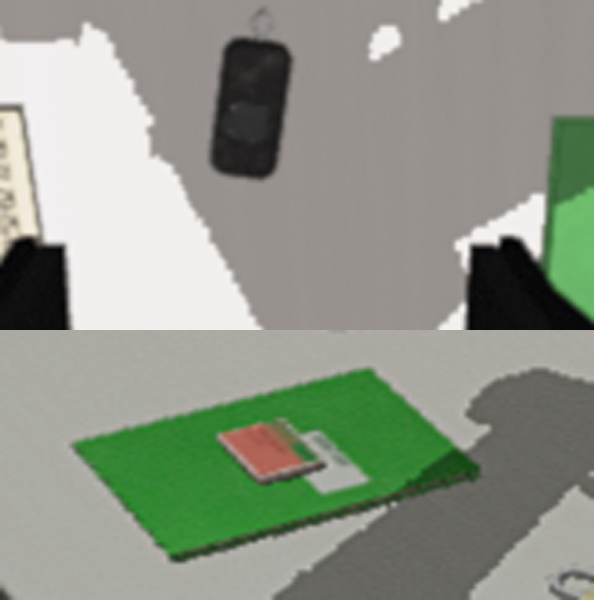

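The cards lie flat near the register's centre. The remote body runs from (259,40) at the ring end to (243,176), with the ring towards world −y.

```bash
python3 - <<'E'
from h import *
f=lambda X,Y:(200+X/3.3,170+Y/3.3)
for z in(.008,.013):
    a=atz('w6',*f(259,40),z);b=atz('w6',*f(243,176),z);u=(b-a)/np.linalg.norm(b-a);print(a,b,np.linalg.norm(b-a),'mid',a+u*23*np.linalg.norm(b-a)/52,'yaw',np.degrees(np.arctan2(-u[0],u[1])))
print(dep('w6',*f(251,105)),'width',atz('w6',*f(217,108),.013)-atz('w6',*f(286,108),.013))
g=lambda x,y:(170+x*120/594,140+(y-330)*80/270)
c=np.array([atz('s6',*g(*q),.022) for q in[(219,436),(284,420),(326,462),(266,479)]]);print(c,c.mean(0))
E
```

```text
[0.68993816 0.12298217 0.008     ] [0.6982311  0.17401147 0.008     ] 0.05169876503229074 mid [0.69360619 0.14555282 0.008     ] yaw -9.230629107168422
[0.68986374 0.12212537 0.013     ] [0.69804015 0.17243761 0.013     ] 0.0509723026719843 mid [0.69348023 0.14437886 0.013     ] yaw -9.230629107168419
[0.69376707 0.14520226 0.01511058] width [ 0.02493117 -0.00107943  0.        ]
[[0.46424394 0.26397549 0.022     ]
 [0.5064534  0.26112925 0.022     ]
 [0.50340954 0.20283412 0.022     ]
 [0.464173   0.20359864 0.022     ]] [0.48456997 0.23288438 0.022     ]
```

>>> play_rows(commands="0.16 0.3 -1 0 0 -0.77;0 0 -1 0 0 0;0 0 -1 0 0 0;0 0 -1 0 0 0;0 0 -1 0 0 0;0 0 -0.9 0 0 0;0 0 -0.2 0 0 0;0 0 0 0 0 0;0 0 0 0 0 0;0 0 0 0 0 0", grip=60)

```text
time_s: 25.5
tcp_pos: [0.6953, 0.1447, 0.0197]
ee_rot: [[-0.159, -0.987, 0.004], [-0.987, 0.159, 0.001], [-0.002, -0.003, -1.0]]
wrist_force: [-0.3, 0.1, -0.5]
gripper_width: 0.69
gripper_force: 0.0
```

>>> play_rows(commands="-0.03 0 -0.5 0 0 0;0 0 0 0 0 0;0 0 0 0 0 0;0 0 0 0 0 0")

```text
time_s: 25.9
tcp_pos: [0.6932, 0.144, 0.0023]
ee_rot: [[-0.16, -0.987, -0.0], [-0.987, 0.16, -0.0], [0.0, 0.0, -1.0]]
wrist_force: [0.5, 0.2, -0.2]
gripper_width: 0.69
gripper_force: 0.0
```

>>> play_rows(commands="0 0 0 0 0 0;0 0 0 0 0 0;0 0 0 0 0 0;0 0 0 0 0 0;0 0 0 0 0 0;0 0 0 0 0 0;0 0 0 0 0 0", grip=15)

```text
time_s: 26.6
tcp_pos: [0.6932, 0.1441, 0.0024]
ee_rot: [[-0.16, -0.987, 0.0], [-0.987, 0.16, 0.0], [-0.0, -0.0, -1.0]]
wrist_force: [-0.5, 0.7, -0.5]
gripper_width: 0.292
gripper_force: 30.0
```

>>> play_rows(commands="0 0 0.5 0 0 0;0 0 1 0 0 0;0 0 1 0 0 0;-0.995 0.436 0 0 0 0.11;-0.995 0.436 0 0 0 0.11;-0.995 0.436 0 0 0 0.11;-0.995 0.436 0 0 0 0.11;-0.995 0.436 0 0 0 0.11;-0.995 0.436 0 0 0 0.11;-0.995 0.436 0 0 0 0.11;0 0 0 0 0 0;0 0 0 0 0 0;0 0 0 0 0 0")

```text
time_s: 27.9
tcp_pos: [0.4853, 0.2359, 0.0781]
ee_rot: [[-0.045, -0.999, 0.002], [-0.999, 0.045, 0.001], [-0.001, -0.001, -1.0]]
wrist_force: [0.3, -0.7, -0.3]
gripper_width: 0.295
gripper_force: 30.0
```

```bash
python3 - <<'E'
from h import *
print(r.sense()['tcp_pos']); snap('wrist','w7');snap('side','d7')
p=cv2.imread('pics/w7.png');q=cv2.imread('pics/d7.png')[210:300,210:330]
cv2.imwrite('pics/w7b.png',np.vstack([cv2.resize(p[170:330,180:380],(400,300)),cv2.resize(q,(400,300),interpolation=2)]))
E
```

```text
[0.485274   0.2358709  0.07812794]
```

View pics/w7b.png

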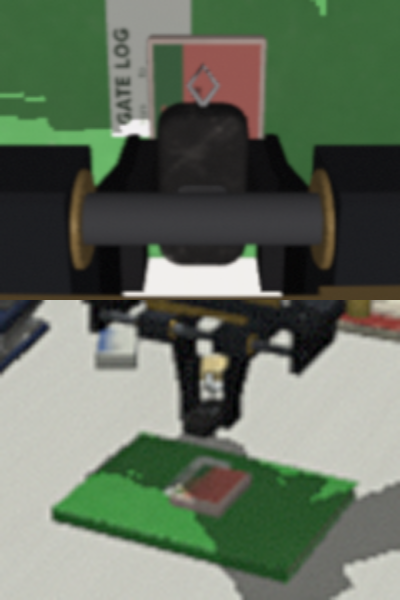

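The remote is held level above the packet, lined up with it and with the ring towards −y. Lower it.

>>> play_rows(commands="0 0 -0.8 0 0 0;0 0 -0.6 0 0 0;0 0 -0.33 0 0 0;0 0 0 0 0 0;0 0 0 0 0 0;0 0 0 0 0 0")

```text
time_s: 28.6
tcp_pos: [0.4847, 0.2357, 0.0257]
ee_rot: [[-0.045, -0.999, 0.001], [-0.999, 0.045, 0.0], [-0.0, -0.001, -1.0]]
wrist_force: [-0.2, 0.0, -0.7]
gripper_width: 0.293
gripper_force: 30.0
```

>>> play_rows(commands="0 0 -0.03 0 0 0;0 0 0 0 0 0")

```text
time_s: 28.8
tcp_pos: [0.4843, 0.2356, 0.0247]
ee_rot: [[-0.045, -0.999, 0.0], [-0.999, 0.045, 0.0], [-0.0, -0.0, -1.0]]
wrist_force: [0.9, 1.0, 0.0]
gripper_width: 0.292
gripper_force: 30.0
```

>>> play_rows(commands="0 0 0 0 0 0;0 0 0 0 0 0;0 0 0 0 0 0;0 0 0 0 0 0;0 0 0.5 0 0 0;0 0 1 0 0 0;0 0 1 0 0 0;0 0 1 0 0 0;0 0 1 0 0 0;0 0 1 0 0 0;0 0.5 0.3 0 0 0;0 0 0 0 0 0;0 0 0 0 0 0;0 0 0 0 0 0", grip=50)

```text
time_s: 30.2
tcp_pos: [0.4833, 0.25, 0.1967]
ee_rot: [[-0.045, -0.999, -0.003], [-0.999, 0.045, -0.002], [0.002, 0.003, -1.0]]
wrist_force: [0.5, 0.6, -0.8]
gripper_width: 0.573
gripper_force: 0.0
```

```bash
python3 - <<'E'
from h import *
print(r.sense()['tcp_pos']); snap('wrist','w8');snap('scene','s8')
p=cv2.imread('pics/w8.png');q=cv2.imread('pics/s8.png')[140:380,170:400]
cv2.imwrite('pics/w8b.png',np.hstack([cv2.resize(p[120:270,200:350],(400,400),interpolation=2),cv2.resize(q,(400,400),interpolation=2)]))
E
```

```text
[0.48334634 0.25001566 0.19672075]
```

View pics/w8b.png

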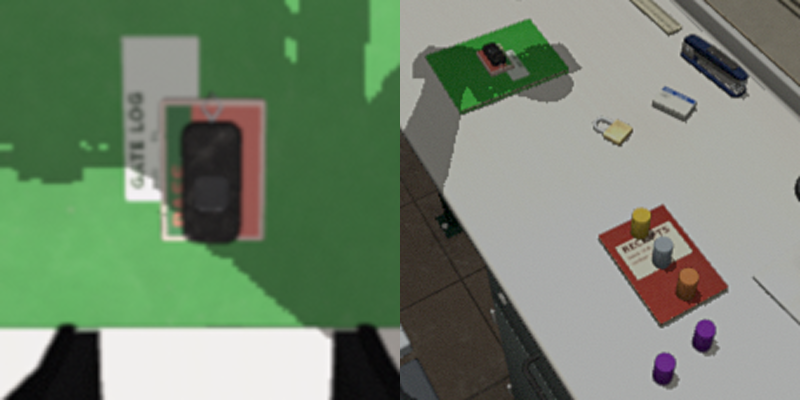

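The remote lies on the packet (body (181–242, 122–243), packet (162–266, 102–240)), and the rolls stand at (641,222), (662,252) and (687,284). I'll run one numeric check before handing in.

```bash
python3 - <<'E'
from h import *
f=lambda X,Y:(200+X*.375,120+Y*.375)
c=atz('w8',*f(214,171),.022); a=atz('w8',*f(212,122),.035);b=atz('w8',*f(210,243),.033);print('cards',c,'remote',a+(b-a)*23/52,np.linalg.norm(a-b),dep('w8',*f(211,180)),dep('w8',*f(255,180)))
g=lambda x,y:(170+(x-400)*.575,140+y*.6)
for q in[(641,214),(662,243),(688,275)]: print(atz('s8',*g(*q),.063),dep('s8',*g(*q)))
E
```

```text
cards [0.48211138 0.23660701 0.022     ] remote [0.48332476 0.23684558 0.03411538] 0.0509738524106205 [0.48338157 0.23749423 0.03764033] [0.46493959 0.2408084  0.02431276]
[ 0.49340448 -0.18078858  0.063     ] [ 0.49385659 -0.18024297  0.06188985]
[ 0.49031701 -0.23452016  0.063     ] [ 0.49024044 -0.23460212  0.06318959]
[ 0.49019099 -0.2924479   0.063     ] [ 0.49013779 -0.29249646  0.06313179]
```

Everything measures well inside tolerance, so I'm handing in.

```bash
python3 -c "
from station import r
print(r.finish_job())"
```

```text
the job is handed in; nothing more can be done
None
```

I handed the job in at about 30 s of the 134 s; no verdict came back, but my last camera check put all three rolls, the cards and the remote well inside the limits, with the padlock and staple carton never touched.

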